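Rebuild a battery pack on the electronics bench

TASK

Lay the white cell carrier flat on the vise bed, lengthwise between the jaws and midway across them, and crank the handle until the moving jaw holds it tight against the fixed jaw. Once it is clamped, stand every fresh cell from the wooden rack upright in a pocket of the carrier, fully down, one to a pocket. Put every spent pack through the flap of the clear used-battery box, at any time, so that the flap ends shut; leave the other things on the bench where they are.

Things in the scene. Friction and masses are not known exactly. Their poses are not given: they have to be found in the camera images.
- vise: Grey machine vise, fixed (place and yaw vary). Origin on the bench under it. y: the way the moving jaw travels when closing, from the crank end to the fixed jaw; x: level, across the jaws; z up. Flat bed 84 wide (x), 40 above the bench. Fixed jaw's gripping face at y = +50. Both jaws 70 wide (x), 22 thick, tops 86 above the bench. Screw and crank at the -y end.
- bed_mid (a point): Point on the top of the vise bed, 40 above the bench, midway across (x) and 45 short of the fixed jaw's face: the middle of the carrier's underside when it touches the fixed jaw. Axes as the vise.
- jaw_face (a point): Centre of the moving jaw's gripping face (on the sprung plate), 23 above the bed; the face looks to the vise's +y.
- slide (a joint): Travel of the moving jaw's carriage towards the fixed jaw, in m. The clear opening between the jaw faces is 0.116 minus this value; it starts between about 0 and 0.012. It moves only when the screw is turned: 10 mm per turn. The jaw's steel face plate is sprung on the carriage: on touching, it gives 3 mm while pressing with 9 to 18 N, then the jaw is tight.
- crank_axis (a point): Fixed point on the level axis of the vise's screw, 70 above the bench, abreast of the middle of the knob (178 from the vise origin towards -y). The knob circles it at radius 35 in the vise's x-z plane. A clutch limits the torque: once the jaw is tight the crank turns on at about 0.12 N m without moving the jaw. The screw holds by itself when the knob is let go.
- crank_knob (a point): Middle of the crank's black knob, a free-spinning sleeve 18 in diameter and 42 long, its axis along the vise's y, pointing away from the vise. Starts at any angle of its circle (35 to 105 above the bench). Clockwise, seen from the crank end looking at the vise (from the top towards the vise's +x, then down), closes the jaw.
- carrier_mid (a point): Centre (half-way up) of the loose white cell carrier, a block 44 (x) by 90 (y) by 36 (z), 160 g, lying flat. In its top are three square pockets, 22 by 22, 26 deep (floor 10 above its underside), at y = -28, 0 and +28, x = 0. Either end may face the fixed jaw.
- rack: Low wooden stock rack, fixed (place varies), 150 (x) by 44 (y) by 26 high, origin under its centre; three wells 22 square, floor 6 above the bench, at x = -48, 0 and +48.
- drop_box: Clear-walled used-battery box, fixed (place and yaw vary), 150 (x) by 160 (y) by 200 high, origin on the bench under its centre. In its top is an opening 110 (x) by 120 (y), centred, filled by a flap.
- flap (a joint): Angle of the box's light metal flap, rad: 0 shut (level), to 1.5 hanging down inside. Hinged on the opening's edge towards the box's +x; its free edge, at -x, swings down when pushed; a weak spring (0.01 to 0.02 N m) shuts it again. A pack held a little nearer the free edge and pushed down opens it easily.
- cell0_mid (a point): Centre (half-way up) of a fresh cell, a plain metal upright cylinder 18 in diameter and 65 tall, 47 g, z along it; starts standing in one of the rack's wells. Two or three cells are present.
- cell1_mid (a point): Centre (half-way up) of a fresh cell, a plain metal upright cylinder 18 in diameter and 65 tall, 47 g, z along it; starts standing in one of the rack's wells. Two or three cells are present.
- cell2_mid (a point): Centre (half-way up) of a fresh cell, a plain metal upright cylinder 18 in diameter and 65 tall, 47 g, z along it; starts standing in one of the rack's wells. Two or three cells are present.
- pack0_mid (a point): Centre (half-way up) of a spent pack, a wrapped grey brick 56 (x) by 34 (y) by 30 (z), 110 g, lying flat on the bench. One to three packs are present.
- pack1_mid (a point): Centre (half-way up) of a spent pack, a wrapped grey brick 56 (x) by 34 (y) by 30 (z), 110 g, lying flat on the bench. One to three packs are present.
- pack2_mid (a point): Centre (half-way up) of a spent pack, a wrapped grey brick 56 (x) by 34 (y) by 30 (z), 110 g, lying flat on the bench. One to three packs are present.
- tape_roll: Bystander, to be left alone: roll of tape lying flat, 68 across, 22 high; origin at its underside.
- mug: Bystander, to be left alone: white mug, 80 across, 95 tall; origin at its underside.
- screwdriver: Bystander, to be left alone: screwdriver, 170 long; origin at its underside.
- solder_spool: Bystander, to be left alone: metal solder spool standing up, 54 across, 40 tall; origin at its underside.
- pliers: Bystander, to be left alone: pliers, about 165 long, 16 high; origin at its underside.

How it is judged:
By the outcome, as a careful person would: the job done as asked, in the order asked, and still so for the second after the job is handed in, with the robot touching nothing.
Of cell0, cell1, cell2 only 2 to 3 are there at a start; the rules pass over those that are not, and their reading is None.
Of pack0, pack1, pack2 only 1 to 3 are there at a start; the rules pass over those that are not, and their reading is None.
At some moment in a run one of pack0, pack1, pack2 may be knocked a few centimetres aside while the robot is not near it.
It also fails if it takes over 210 s, if anything falls off the work surface, if the arm or the gripper's body presses on something with over 40 N, if the wrist force passes 120 N, or if a joint passes its speed limit or range.

ROBOT

A 7-joint arm with a two-finger parallel gripper is mounted at the origin on the work surface. World frame = base frame: x ahead of the robot, y to its left, z up, the work surface at z = 0. Lengths are in m, angles in rad, forces in N, time in s.
With the tool pointing down it reaches from about 0.425 to 0.925 m from the base axis. Payload 6.8 kg.
Tool frame: the origin (TCP) lies between the finger pads; the fingertips stand 22 mm ahead of it and the grasp point (between the pads) lies 3 mm ahead of it; z points along the fingers, y is the direction in which the jaws open and shut (so a half turn about z gives the same grasp; the last joint's range is limited). The gripper opens to 85 mm and grips with 20 to 120 N. Pads are 22 mm wide; open, the fingers measure 114 mm over their backs; the gripper's body (76 mm by 85 mm) begins 54 mm behind the grasp point. The pads swing forward as they close: fully open they stand 13 mm farther back than shut.
Start: joints at [1.162, 0.477, 0.022, 1.555, -0.011, 1.109, -0.083], TCP at [0.2, -0.645, 0.253] pointing down, gripper open.
Joint ranges: [-2.96, 2.96], [-0.34, 2.1], [-1.41, 1.46], [0.24, 2.44], [-1.37, 4.51], [0.17, 1.92], [-2.96, 2.96]. Speed limits (rad/s): [2.39, 2.39, 3.14, 3.14, 3.14, 3.14, 3.14].

INTERFACE

Orientations are given as a unit quaternion [w, x, y, z].
In Python, from station import bot gives the robot as it stands. The module is installed in compiled form; this text tells all that it offers.
- The arm moves only by the tool drive_tool, never from a script. Its argument "series" is one flat list of numbers, 7 for each row, row after row: the opening, from -1 (shut) to 1 (fully open), then the shift along the tool's x, y, z in mm, then the turn, a rotation vector about the tool's x, y, z in rad. In form: [jaw, x, y, z, wx, wy, wz, jaw, x, y, z, wx, wy, wz, ...]. A call has 1 to 12 rows; each row shifts and turns the commanded pose from where the row before left it, along the tool's axes as they then stand; what a row does not reach is not made up. A row lasts 1/8 s, in which the tool goes at most 62.5 mm and 10.7 degrees, less where a joint would pass 70% of its speed; a pose out of reach is approached as far as the arm can. A call with a gripper value outside its range is refused whole. The fingers move at their own pace and stop on an object; "force" is the grip in N (left out, the last holds). Time passes only in rows, so rows that do not move let the fingers close. It gives the time, the measured TCP pose, the force and the opening at its end, in the units of the state.
- bot.get_obs(): the state, without advancing time (a new reading comes with each control period).
- bot.read_camera(name): name is "side" or "top"; returns a dict with "pixels" (400x640x3 uint8, blue, green, red), "camera_matrix" (3x3 intrinsics, pixels), "rvec" (rotation vector, rad) and "tvec" (3), from world to camera coordinates, as OpenCV has them. Camera axes: x right, y down, z forward; pixel columns grow to the right and rows downward; lengths in m; the calibration is good to about 2 mm. A picture is of the moment at which its call begins. There is no depth.
- bot.hand_in(): hands the job in, once; it reports no verdict.
The state is a dict: "t": time; "q": joint angles; "joint_vel": joint speeds; "joint_torque": joint torques, N m; "eef_pos": TCP position; "tool_rot": TCP orientation; "contact_force": force on the tool from outside, world axes, zero at the start; "torque": the same for the moment, N m; "gripper_width": opening from 0.0 (shut) to 1.0 (fully open).
Only numpy, scipy, OpenCV 4.12 (cv2) and the standard library are available. Lean on these libraries where they do the work, as an engineer would, in place of code of your own. Each camera call takes 0.05 s, during which the arm holds its last target. There are 200 camera calls.

## Working session

There is one attempt and no reset: what is moved stays moved. The work goes in short steps, Python scripts to look and compute and a tool call to move; the robot and the scene stay as the last step left them, time stands still between calls to the robot, and variables do not carry over. Pictures are saved under pics/ and viewed, about 12 in all and at most 16, crops included, and the job is handed in when it is done.

Besides the shell and the picture viewer there is one more tool, called after "Emit:" in YAML: its name, and indented under it one key for each argument. drive_tool: Moves the arm, as the interface text tells. Its arguments: {"type":"object","properties":{"series":{"type":"array"},"force":{"type":"number"}},"required":["series"]}

```bash
mkdir -p pics
cat > h.py <<'E'
from station import bot
import cv2, numpy as np
def cam(n):
    c=bot.read_camera(n); c['R']=cv2.Rodrigues(np.array(c['rvec'],float))[0]; c['t']=np.array(c['tvec'],float).ravel(); c['K']=np.array(c['camera_matrix'],float); return c
def ray(c,uv,z):
    "pixel -> world point on plane z"
    d=c['R'].T@np.linalg.inv(c['K'])@np.array([uv[0],uv[1],1.]); o=-c['R'].T@c['t']
    return o+d*(z-o[2])/d[2]
def proj(c,p): 
    return cv2.projectPoints(np.array(p,float).reshape(-1,3),c['R'],c['t'],c['K'],None)[0].reshape(-1,2)
E
python3 - <<'E'
from h import *
for n in('top','side'):
    c=cam(n); cv2.imwrite(f'pics/{n}0.png',cv2.resize(c['pixels'],(800,500),interpolation=cv2.INTER_CUBIC)); print(n,c['K'].round(1).tolist(),(-c['R'].T@c['t']).round(3),c['R'].round(2).tolist())
o=bot.get_obs(); print({k:np.round(v,3).tolist() for k,v in o.items()})
E
```

```text
top [[511.7, 0.0, 316.3], [0.0, 511.7, 202.5], [0.0, 0.0, 1.0]] [0.312 0.021 1.607] [[0.03, -1.0, -0.01], [-0.99, -0.02, -0.15], [0.15, 0.01, -0.99]]
side [[389.2, 0.0, 320.5], [0.0, 389.2, 192.7], [0.0, 0.0, 1.0]] [0.019 0.581 0.75 ] [[-0.7, -0.72, 0.01], [-0.46, 0.43, -0.78], [0.55, -0.55, -0.63]]
{'t': 0.1, 'q': [1.162, 0.478, 0.022, 1.556, -0.011, 1.109, -0.083], 'joint_vel': [-0.001, -0.003, 0.0, -0.003, -0.001, 0.001, 0.001], 'joint_torque': [0.004, -59.776, 1.613, -28.196, 0.013, 0.005, 0.0], 'eef_pos': [0.2, -0.644, 0.252], 'tool_rot': [-0.001, 0.989, 0.15, -0.0], 'contact_force': [0.639, -0.607, -0.264], 'torque': [-0.01, 0.033, 0.008], 'gripper_width': 0.999}
```

View pics/top0.png

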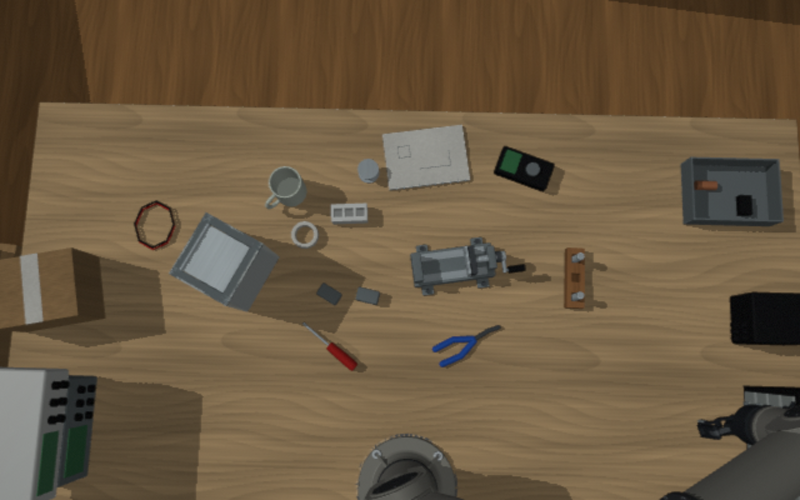

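View pics/side0.png

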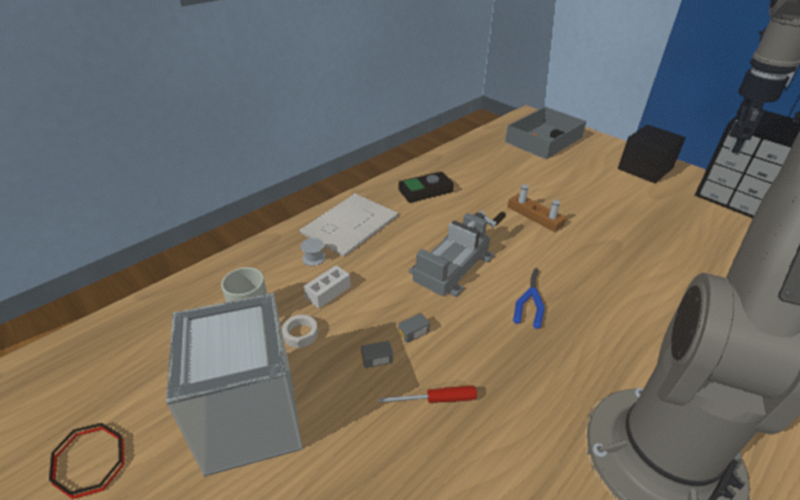

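The top view shows the vise at (455,265) with its crank on the right (-y world) side. The rack holds two cells at (578,257) and (578,296). The carrier is at (349,213), packs at (328,293) and (367,296), and the box at (222,260). I'll zoom in and segment next.

Run:
```python
from h import *
c=cam('top'); p=c['pixels']
a=p[130:260,250:490]; cv2.imwrite('pics/z1.png',cv2.resize(a,None,fx=3.33,fy=3.33,interpolation=cv2.INTER_CUBIC))
s=cam('side'); a=s['pixels'][130:310,230:470]; cv2.imwrite('pics/z2.png',cv2.resize(a,None,fx=3.33,fy=3.33,interpolation=cv2.INTER_CUBIC))
hsv=cv2.cvtColor(p,cv2.COLOR_BGR2HSV)
for nm,m,z in(('pale',(hsv[...,1]<45)&(hsv[...,2]>140),.036),('grey',(hsv[...,1]<60)&(hsv[...,2]>35)&(hsv[...,2]<=140),.03),('rack',(hsv[...,1]>130)&(hsv[...,2]<140)&(hsv[...,0]<15),.026)):
    m=m.astype(np.uint8); m[:70]=0; m[300:]=0; m[:,:100]=0; m[:,500:]=0
    for k in cv2.findContours(m,cv2.RETR_EXTERNAL,cv2.CHAIN_APPROX_NONE)[0]:
        if cv2.contourArea(k)<40: continue
        b=cv2.boxPoints(cv2.minAreaRect(k)); w=np.array([ray(c,q,z)[:2] for q in b])
        print(nm,cv2.contourArea(k),b.mean(0).round(1),'mid',w.mean(0).round(4),'sides',np.linalg.norm(w[1]-w[0]).round(3),np.linalg.norm(w[2]-w[1]).round(3),'ang',np.degrees(np.arctan2(*(w[1]-w[0])[::-1])).round(1))
```

```text
pale 1343.0 [172.6 206.8] mid [0.5333 0.4871] sides 0.127 0.112 ang -26.4
pale 280.5 [242.5 186.5] mid [0.6026 0.2726] sides 0.06 0.06 ang -88.6
pale 322.0 [278.5 169.5] mid [0.6597 0.1621] sides 0.085 0.042 ang -88.6
pale 2608.5 [340.4 125. ] mid [ 0.8096 -0.0297] sides 0.207 0.146 ang -81.4
grey 49.5 [387.2 267.1] mid [ 0.3643 -0.1814] sides 0.081 0.017 ang -54.0
grey 46.0 [252.  266.5] mid [0.3552 0.2324] sides 0.007 0.081 ang -38.8
grey 47.5 [461.8 236.6] mid [ 0.4638 -0.4105] sides 0.034 0.018 ang -70.3
grey 178.0 [293.8 236.4] mid [0.4508 0.1074] sides 0.034 0.056 ang -12.0
grey 177.5 [262.9 234.8] mid [0.4535 0.2029] sides 0.034 0.057 ang -29.7
grey 48.5 [462.1 205.7] mid [ 0.56  -0.413] sides 0.035 0.018 ang -62.1
grey 2102.0 [367.1 211.8] mid [ 0.5338 -0.1182] sides 0.239 0.126 ang -80.7
grey 3908.5 [179.5 210.6] mid [0.5232 0.467 ] sides 0.184 0.227 ang -26.0
grey 42.0 [287.5 169. ] mid [0.6633 0.1342] sides 0.022 0.019 ang -88.6
grey 43.0 [278.5 169.5] mid [0.661  0.1626] sides 0.022 0.023 ang -88.6
grey 43.0 [269.5 169.5] mid [0.6603 0.191 ] sides 0.022 0.023 ang -88.6
grey 51.5 [279.3 170.5] mid [0.6578 0.1601] sides 0.092 0.052 ang -86.2
grey 50.5 [343.6 146.9] mid [ 0.7395 -0.0416] sides 0.209 0.026 ang -75.7
grey 751.5 [228.5 149.5] mid [0.7223 0.324 ] sides 0.106 0.108 ang -88.6
grey 90.5 [425.5 135. ] mid [ 0.7846 -0.3009] sides 0.035 0.033 ang -88.6
grey 254.5 [294.5 136.5] mid [0.7698 0.1157] sides 0.054 0.063 ang -88.6
grey 88.0 [322.4 121.1] mid [0.8228 0.028 ] sides 0.035 0.033 ang -78.8
rack 212.5 [273.3 284.7] mid [0.3019 0.1653] sides 0.027 0.086 ang -39.5
rack 483.0 [459.5 222. ] mid [ 0.5098 -0.4052] sides 0.047 0.15 ang -88.6
rack 45.5 [127.4 191.6] mid [0.5791 0.6363] sides 0.096 0.037 ang -62.7
rack 42.5 [119.2 169.3] mid [0.65   0.6684] sides 0.091 0.035 ang -57.9
```

View pics/z1.png

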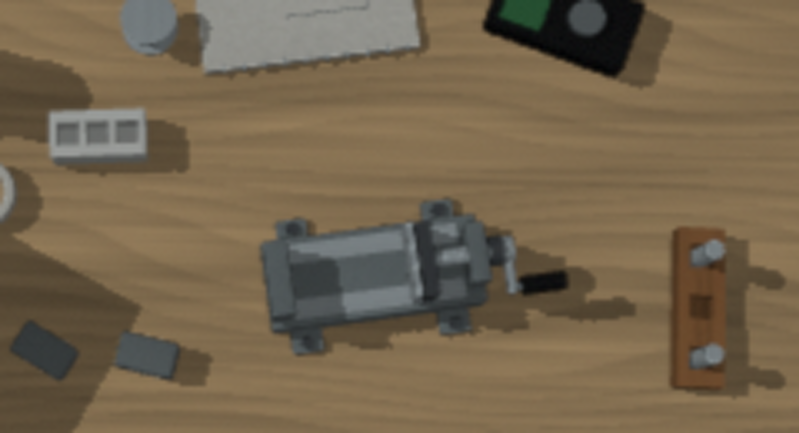

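View pics/z2.png

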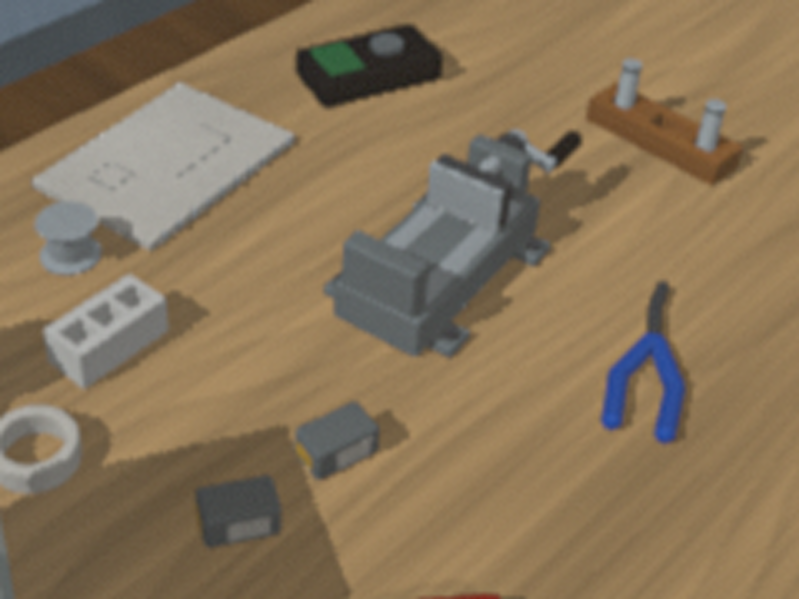

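Top crop: fixed jaw on the left (283,280), moving jaw at (425,262), knob at (545,283), empty middle rack well. Side crop agrees, and each pack lies flat. Next is a closer look at the vise.

Run:
```python
from h import *
c=cam('top'); p=c['pixels']
a=cv2.resize(p[185:240,325:425],None,fx=8,fy=8,interpolation=cv2.INTER_CUBIC); a=cv2.convertScaleAbs(a,alpha=1.4)
for i in range(0,100,10): cv2.putText(a,str(325+i),(i*8,10),0,.4,(0,255,255)); cv2.line(a,(i*8,12),(i*8,20),(0,255,255))
for i in range(0,55,5): cv2.putText(a,str(185+i),(0,i*8+4),0,.4,(0,255,255)); cv2.line(a,(28,i*8),(36,i*8),(0,255,255))
cv2.imwrite('pics/z3.png',a)
```

```text
(no output)
```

View pics/z3.png

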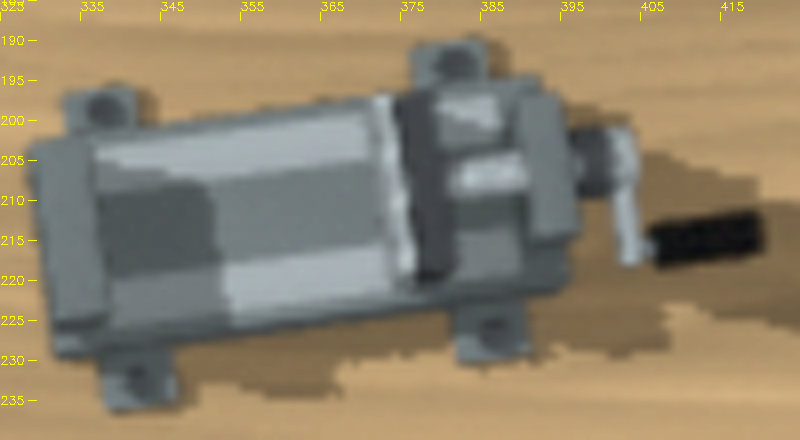

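Run:
```python
from h import *
c=cam('top')
f=lambda X,Y,z: ray(c,((X+.5)/8-.5+325,(Y+.5)/8-.5+185),z)[:2]
for nm,P,z in(('fix inner',[(90,135),(105,318)],.086),('fix outer',[(28,145),(50,325)],.086),('mov back',[(440,90),(452,280)],.086),('bed +x',[(150,123),(370,97)],.04),('bed -x',[(110,333),(400,300)],.04),('stripe+x',[(95,148),(370,112)],.04),('stripe-x',[(228,322),(385,298)],.04),('stripe+x in',[(210,182),(380,162)],.04),('stripe-x in',[(222,266),(385,245)],.04),('endblock',[(512,92),(530,235)],.086)):
    w=np.array([f(*q,z) for q in P]); d=w[1]-w[0]
    print(nm,w.round(4).tolist(),'mid',w.mean(0).round(4),'len',np.linalg.norm(d).round(4),'ang',np.degrees(np.arctan2(d[1],d[0])).round(1))
for X,Y in((650,245),(760,228)):
    print('knob@.07/.05/.09',[f(X,Y,z).round(4).tolist() for z in(.035,.05,.07,.09)])
s=cam('side'); 
# knob in side crop z2: ends; native = crop/3.33+(230,130)
g=lambda X,Y:((X+.5)/3.333-.5+230,(Y+.5)/3.333-.5+130)
def tri(a,b):
    P=[x['K']@np.c_[x['R'],x['t']] for x in(c,s)]
    h=cv2.triangulatePoints(P[0],P[1],np.array(a,float).reshape(2,1),np.array(b,float).reshape(2,1)); return (h[:3]/h[3]).ravel().round(4)
t=lambda X,Y:((X+.5)/8-.5+325,(Y+.5)/8-.5+185)
print('knob outer',tri(t(758,230),g(574,137)),'inner',tri(t(652,246),g(555,163)))
# cell tops
t1=lambda X,Y:((X+.5)/3.333-.5+250,(Y+.5)/3.333-.5+130)
print('cellA',tri(t1(716,246),g(630,65)),'cellB',tri(t1(716,351),g(714,106)))
```

```text
fix inner [[0.5546, -0.0188], [0.4855, -0.0258]] mid [ 0.5201 -0.0223] len 0.0694 ang -174.2
fix outer [[0.5502, 0.0045], [0.4824, -0.0053]] mid [ 5.163e-01 -4.000e-04] len 0.0685 ang -171.8
mov back [[0.5751, -0.1501], [0.5031, -0.1551]] mid [ 0.5391 -0.1526] len 0.0721 ang -176.0
bed +x [[0.5672, -0.0431], [0.5796, -0.1282]] mid [ 0.5734 -0.0856] len 0.086 ang -81.7
bed -x [[0.485, -0.0292], [0.5006, -0.1405]] mid [ 0.4928 -0.0849] len 0.1124 ang -82.0
stripe+x [[0.5569, -0.022], [0.5737, -0.1283]] mid [ 0.5653 -0.0751] len 0.1076 ang -81.0
stripe-x [[0.4904, -0.0745], [0.5013, -0.1347]] mid [ 0.4959 -0.1046] len 0.0612 ang -79.8
stripe+x in [[0.5447, -0.0667], [0.5542, -0.1323]] mid [ 0.5494 -0.0995] len 0.0663 ang -81.8
stripe-x in [[0.5121, -0.0719], [0.5218, -0.1346]] mid [ 0.517  -0.1032] len 0.0634 ang -81.2
endblock [[0.575, -0.1772], [0.5208, -0.1842]] mid [ 0.5479 -0.1807] len 0.0546 ang -172.7
knob@.07/.05/.09 [[0.5251, -0.2374], [0.5231, -0.2349], [0.5204, -0.2317], [0.5176, -0.2284]]
knob@.07/.05/.09 [[0.5328, -0.2799], [0.5307, -0.277], [0.5279, -0.2732], [0.5251, -0.2694]]
knob outer [ 0.5294 -0.2735  0.0616] inner [ 0.5222 -0.2345  0.0563]
cellA [ 0.5631 -0.4105  0.0635] cellB [ 0.4671 -0.4087  0.0634]
```

Run:
```python
from h import *
c=cam('top'); s=cam('side')
P=[x['K']@np.c_[x['R'],x['t']] for x in(c,s)]
ks=[]
for x,(u0,u1,v0,v1) in((c,(402,425,205,225)),(s,(385,410,165,190))):
    g=x['pixels'].max(2)[v0:v1,u0:u1]; m=(g<50).astype(np.uint8)
    n,l,st,ce=cv2.connectedComponentsWithStats(m); i=1+st[1:,4].argmax(); print(st[i],ce[i]+[u0,v0]); ks.append(ce[i]+[u0,v0])
h=cv2.triangulatePoints(*P,ks[0].reshape(2,1),ks[1].reshape(2,1)); print('knob',(h[:3]/h[3]).ravel())
p=c['pixels']; 
a=cv2.resize(p[165:255,130:230],None,fx=4,fy=4,interpolation=cv2.INTER_CUBIC)
b=cv2.resize(s['pixels'][225:385,125:250],None,fx=3.2,fy=3.2,interpolation=cv2.INTER_CUBIC)
o=np.zeros((512,800,3),np.uint8); o[:360,:400]=a; o[:,400:]=b; cv2.imwrite('pics/box.png',cv2.convertScaleAbs(o,alpha=1.2))
```

```text
[ 4  6 14  8 74] [412.7027027  214.48648649]
[11  6  8  7 28] [399.57142857 173.53571429]
knob [ 0.5244036  -0.25320771  0.06414041]
```

View pics/box.png

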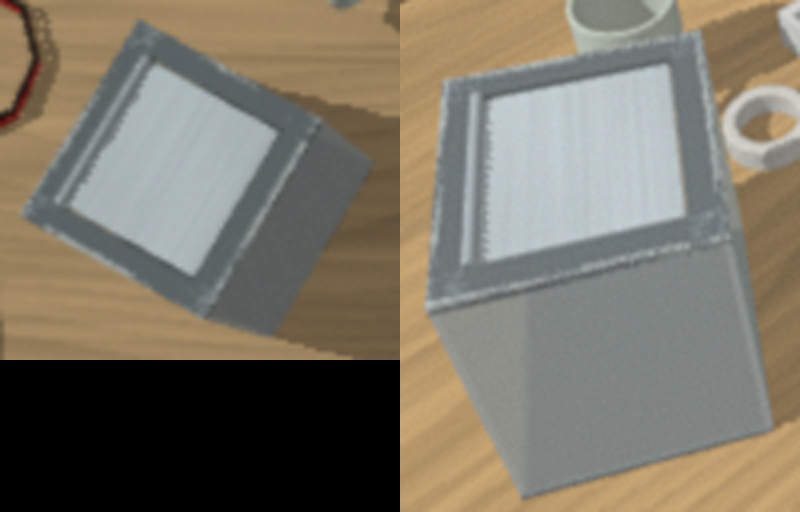

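Hinge rod is on the left of the top view ((105,130) in the crop), so the free edge faces the vise. Box top corners in that crop: (140,22), (22,213), (205,315), (318,122).

```bash
cat >> h.py <<'E'
from scipy.spatial.transform import Rotation as Ro
def go(x,y,z,yaw,nm=''):
    "shift in tool axes (mm) and turn (rad) to TCP x,y,z, tool down, tool y along world yaw deg (mod 180)"
    o=bot.get_obs(); q=np.array(o['tool_rot']); R=Ro.from_quat(q,scalar_first=True)
    best=None
    for k in(0,180,-180):
        a=np.radians(yaw+k); ty=np.array([np.cos(a),np.sin(a),0]); tz=np.array([0,0,-1.]); T=Ro.from_matrix(np.c_[np.cross(ty,tz),ty,tz])
        rv=(R.inv()*T).as_rotvec()
        if best is None or np.linalg.norm(rv)<np.linalg.norm(best): best=rv
    d=R.inv().apply(np.array([x,y,z])-o['eef_pos'])*1000
    print(nm,'shift',d.round(1),'turn',best.round(3),'| pos',np.round(o['eef_pos'],4),'F',np.round(o['contact_force'],1),'w',round(o['gripper_width'],3),'t',round(o['t'],1),'q7',round(o['q'][6],2))
E
python3 - <<'E'
from h import *
c=cam('top'); f=lambda X,Y,z: ray(c,((X+.5)/4-.5+130,(Y+.5)/4-.5+165),z)[:2]
w=np.array([f(*q,.2) for q in((140,22),(22,213),(205,315),(318,122))]); print(w.round(4).tolist(),w.mean(0),[np.linalg.norm(w[i]-w[i-1]).round(4) for i in range(4)])
x=(w[0]+w[1]-w[2]-w[3]); print('box x yaw',np.degrees(np.arctan2(x[1],x[0])))
y=(w[0]+w[3]-w[1]-w[2]); print('other',np.degrees(np.arctan2(y[1],y[0])))
fl=np.array([f(*q,.2) for q in((152,63),(73,205),(195,275),(278,130))]); print('flap',fl.mean(0))
h3=lambda X,Y,z: ray(c,((X+.5)/8-.5+325,(Y+.5)/8-.5+185),z)[:2]
print('hub',h3(597,165,.07),h3(620,140,.075))
go(.66,.1625,.15,3)
E
```

```text
[[0.6136, 0.4684], [0.4761, 0.5407], [0.4086, 0.4085], [0.5453, 0.3385]] [0.51092014 0.4390428 ] [np.float64(0.1467), np.float64(0.1554), np.float64(0.1484), np.float64(0.1536)]
box x yaw 62.619382998372004
other -27.435237982372644
flap [0.51050861 0.43673369]
hub [ 0.55046224 -0.21161348] [ 0.55947675 -0.21953391]
 shift [ 678.5 -634.7  103.3] turn [ 0.    -0.    -1.322] | pos [ 0.2    -0.6447  0.2533] F [ 0.3  0.3 -0.2] w 0.999 t 0.5 q7 -0.08
```

Emit:
drive_tool:
  series: [1,40,-37,0,0,0,0,1,40,-37,0,0,0,0,1,40,-37,0,0,0,0,1,40,-37,0,0,0,0,1,40,-37,0,0,0,0,1,40,-37,0,0,0,0,1,40,-37,0,0,0,0,1,40,-37,0,0,0,0,1,40,-37,0,0,0,0,1,40,-37,0,0,0,0,1,40,-37,0,0,0,0,1,40,-37,0,0,0,0]
  force: 30

```text
t: 2.0
eef_pos: [0.5277, -0.077, 0.2537]
tool_rot: [0.0, 0.989, 0.15, 0.0]
contact_force: [0.7, -0.2, 0.8]
gripper_width: 1.001
```

Emit:
drive_tool:
  series: [1,40,-38,20,0,0,0,1,40,-38,20,0,0,0,1,40,-38,20,0,0,0,1,40,-38,20,0,0,0,1,38,-38,20,0,0,0,1,0,0,0,0,0,-0.18,1,0,0,0,0,0,-0.18,1,0,0,0,0,0,-0.18,1,0,0,0,0,0,-0.18,1,0,0,0,0,0,-0.18,1,0,0,0,0,0,-0.18,1,0,0,0,0,0,-0.18]

```text
t: 3.5
eef_pos: [0.6599, 0.1614, 0.1533]
tool_rot: [0.0, 0.709, 0.706, -0.0]
contact_force: [0.5, -0.1, 0.5]
gripper_width: 1.004
```

Run:
```python
from h import *
go(.66,.1625,.026,3)
```

```text
shift [1.100e+00 1.000e-01 1.273e+02] turn [ 0.     0.    -0.057] | pos [0.6599 0.1614 0.1533] F [ 0.5 -0.1  0.5] w 1.004 t 3.5 q7 -0.67
```

Emit:
drive_tool:
  series: [1,1,0,40,0,0,-0.057,1,0,0,40,0,0,0,1,0,0,30,0,0,0,1,0,0,17,0,0,0,1,0,0,0,0,0,0,-1,0,0,0,0,0,0,-1,0,0,0,0,0,0,-1,0,0,0,0,0,0,-1,0,0,0,0,0,0,-1,0,0,0,0,0,0,-1,0,0,0,0,0,0,-1,0,0,0,0,0,0]
  force: 40

```text
t: 5.0
eef_pos: [0.6609, 0.163, 0.0279]
tool_rot: [0.001, 0.69, 0.723, 0.001]
contact_force: [1.0, -1.4, 5.8]
gripper_width: 0.508
```

Emit:
drive_tool:
  series: [-1,0,0,0,0,0,0,-1,0,0,0,0,0,0,-1,0,0,-40,0,0,0,-1,0,0,-50,0,0,0,-1,0,0,-50,0,0,0,-1,0,0,0,0,0,0]

```text
t: 5.75
eef_pos: [0.6619, 0.1639, 0.1711]
tool_rot: [0.002, 0.69, 0.723, 0.003]
contact_force: [-0.8, 0.2, -2.5]
gripper_width: 0.509
```

Run:
```python
from h import *
c=cam('top'); s=cam('side'); o=bot.get_obs(); 
u=proj(c,o['eef_pos'])[0].astype(int); v=proj(s,o['eef_pos'])[0].astype(int); print(u,v)
cr=lambda p,u:cv2.resize(p[u[1]-40:u[1]+40,u[0]-50:u[0]+50],(400,320),interpolation=cv2.INTER_CUBIC)
cv2.imwrite('pics/grip1.png',np.hstack([cr(c['pixels'],u),cr(s['pixels'],v)]))
yv=np.array([-.151,.9885]); fc=np.array([.520,-.0223]); b=fc-.045*yv; print('bed_mid',b); go(*b,.17,8.7)
```

```text
[274 159] [257 184]
bed_mid [ 0.526795  -0.0667825]
 shift [-222.6 -143.1   -3.8] turn [-0.     0.001 -0.105] | pos [0.6593 0.1623 0.166 ] F [ 0.5 -0.  -2.4] w 0.506 t 5.8 q7 -0.62
```

View pics/grip1.png

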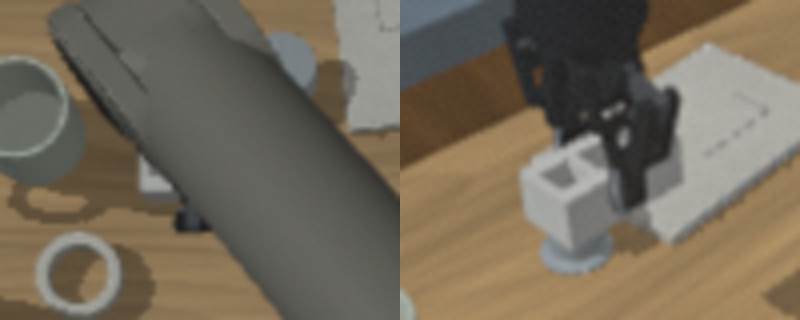

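Emit:
drive_tool:
  series: [-1,-45,-28.5,0,0,0,0,-1,-45,-28.5,0,0,0,0,-1,-45,-28.5,0,0,0,0,-1,-45,-28.5,0,0,0,0,-1,-46,-28.5,0,0,0,0,-1,0,0,0,0,0,-0.105,-1,0,0,30,0,0,0,-1,0,0,20,0,0,0,-1,0,0,0,0,0,0]

```text
t: 6.98
eef_pos: [0.526, -0.0695, 0.1138]
tool_rot: [-0.002, 0.651, 0.759, -0.001]
contact_force: [0.2, 0.0, -1.9]
gripper_width: 0.507
```

Run:
```python
from h import *
c=cam('top'); s=cam('side'); o=bot.get_obs(); 
u=proj(c,o['eef_pos'])[0].astype(int); v=proj(s,o['eef_pos'])[0].astype(int); print(u,v)
cr=lambda p,u:cv2.resize(p[u[1]-40:u[1]+40,u[0]-50:u[0]+50],(400,320),interpolation=cv2.INTER_CUBIC)
cv2.imwrite('pics/vis1.png',np.hstack([cr(c['pixels'],u),cr(s['pixels'],v)]))
go(.5274,-.0707,.068,8.7)
```

```text
[353 209] [359 185]
 shift [-1.3 -0.7 48. ] turn [-0.001 -0.001  0.001] | pos [ 0.5279 -0.0693  0.116 ] F [ 0.1 -0.7 -0.5] w 0.508 t 7.1 q7 -0.22
```

View pics/vis1.png

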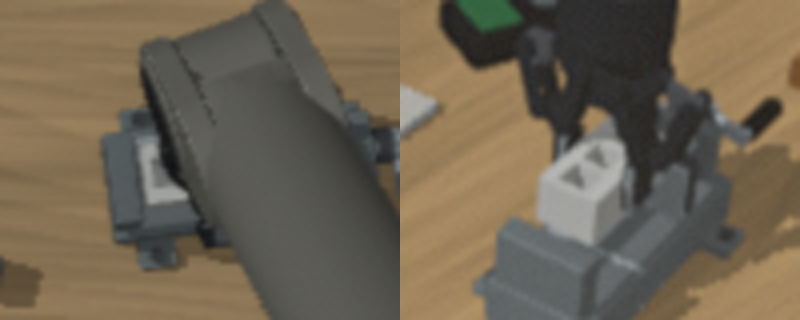

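Carrier hangs level between the jaws; left view shows its end just inside the fixed jaw (x≈138 against 133). Lowering it now.

Emit:
drive_tool:
  series: [-1,-1,-0.5,15,0,0,0,-1,0,0,15,0,0,0,-1,0,0,10,0,0,0,-1,0,0,4,0,0,0,-1,0,0,0,0,0,0]

```text
t: 7.7
eef_pos: [0.5276, -0.0707, 0.0721]
tool_rot: [-0.0, 0.651, 0.759, -0.0]
contact_force: [0.1, -0.1, -1.8]
gripper_width: 0.509
```

Run:
```python
from h import *
go(.5274,-.0707,.068,8.7)
```

```text
shift [ 0.  -0.2  4.1] turn [-0. -0.  0.] | pos [ 0.5276 -0.0707  0.0721] F [ 0.1 -0.1 -1.8] w 0.509 t 7.7 q7 -0.28
```

Emit:
drive_tool:
  series: [-1,0,0,2,0,0,0,-1,0,0,1.5,0,0,0,-1,0,0,1,0,0,0,-1,0,0,0,0,0,0]

```text
t: 8.2
eef_pos: [0.5278, -0.0709, 0.0679]
tool_rot: [0.0, 0.651, 0.759, 0.0]
contact_force: [-0.0, -0.3, -2.1]
gripper_width: 0.509
```

Emit:
drive_tool:
  series: [-1,1,0,0,0,0,0,-1,1,0,0,0,0,0,-1,1,0,0,0,0,0,-1,0,0,0,0,0,0]

```text
t: 8.7
eef_pos: [0.5273, -0.0677, 0.0679]
tool_rot: [0.0, 0.651, 0.759, 0.0]
contact_force: [0.4, 0.1, -1.0]
gripper_width: 0.503
```

Emit:
drive_tool:
  series: [-1,1,0,0,0,0,0,-1,0,0,0,0,0,0]

```text
t: 8.95
eef_pos: [0.5271, -0.0669, 0.0679]
tool_rot: [0.0, 0.651, 0.759, 0.0]
contact_force: [0.8, -0.4, -0.2]
gripper_width: 0.509
```

Emit:
drive_tool:
  series: [-1,1,0,0,0,0,0,-1,0,0,0,0,0,0]

```text
t: 9.2
eef_pos: [0.5271, -0.0668, 0.0679]
tool_rot: [0.0, 0.652, 0.759, -0.0]
contact_force: [0.9, -5.0, 0.3]
gripper_width: 0.507
```

Emit:
drive_tool:
  series: [-1,-0.5,0,0.5,0,0,0,-1,0,0,0,0,0,0,0.5,0,0,0,0,0,0,0.5,0,0,0,0,0,0,0.5,0,0,0,0,0,0,0.5,0,0,-40,0,0,0,0.5,0,0,-50,0,0,0,0.5,0,0,-50,0,0,0,0.5,0,0,0,0,0,0]

```text
t: 10.32
eef_pos: [0.5295, -0.0659, 0.2111]
tool_rot: [0.003, 0.651, 0.759, 0.002]
contact_force: [-0.8, 0.3, -0.2]
gripper_width: 0.747
```

Run:
```python
from h import *
yv=np.array([-.151,.9885]); fc=np.array([.520,-.0223]); a=fc-.2285*yv; print('axis',a)
go(.524,-.256,.2,8.7)
```

```text
axis [ 0.5545035  -0.24817225]
 shift [-187.1  -34.3   11.3] turn [0.007 0.002 0.   ] | pos [ 0.5295 -0.0659  0.2111] F [-0.8  0.3 -0.2] w 0.747 t 10.3 q7 -0.13
```

Emit:
drive_tool:
  series: [0.5,-47,-8.6,0,0,0,0,0.5,-47,-8.6,0,0,0,0,0.5,-47,-8.6,0,0,0,0,0.5,-46,-8.6,0,0,0,0,0.5,0,0,40,0,0,0,0.5,0,0,30,0,0,0,0.5,0,0,0,0,0,0]

```text
t: 11.2
eef_pos: [0.5191, -0.2555, 0.1342]
tool_rot: [-0.003, 0.651, 0.759, -0.001]
contact_force: [-0.8, 0.8, 0.6]
gripper_width: 0.747
```

Run:
```python
from h import *
c=cam('top'); s=cam('side'); o=bot.get_obs()
cr=lambda p,u:cv2.resize(p[u[1]-40:u[1]+40,u[0]-50:u[0]+50],(400,320),interpolation=cv2.INTER_CUBIC)
cv2.imwrite('pics/knob1.png',np.hstack([cr(c['pixels'],(380,210)),cr(s['pixels'],(390,180))]))
# carrier pockets / outline
p=c['pixels'];hsv=cv2.cvtColor(p,cv2.COLOR_BGR2HSV); m=((hsv[...,1]<40)&(hsv[...,2]>140)).astype(np.uint8); m[:195]=0;m[225:]=0;m[:,:330]=0;m[:,380:]=0
ks=cv2.findContours(m,cv2.RETR_CCOMP,cv2.CHAIN_APPROX_NONE); 
for k,h in zip(ks[0],ks[1][0]):
    if cv2.contourArea(k)>15:
        b=cv2.boxPoints(cv2.minAreaRect(k)); w=np.array([ray(c,q,.076)[:2] for q in b]); print(cv2.contourArea(k),h[3],w.mean(0).round(4),np.linalg.norm(w[1]-w[0]).round(3),np.linalg.norm(w[2]-w[1]).round(3),np.degrees(np.arctan2(*(w[1]-w[0])[::-1])).round(1))
go(.524,-.256,.064,8.7)
```

```text
289.0 -1 [ 0.5269 -0.0724] 0.08 0.044 -81.4
68.5 3 [ 0.5257 -0.0684] 0.027 0.029 -77.1
71.0 3 [ 0.5299 -0.0954] 0.028 0.029 -79.0
 shift [-0.5  2.5 73.4] turn [-0.    -0.001  0.001] | pos [ 0.5215 -0.256   0.1374] F [-0.1  0.1  0.4] w 0.751 t 11.3 q7 0.15
```

View pics/knob1.png

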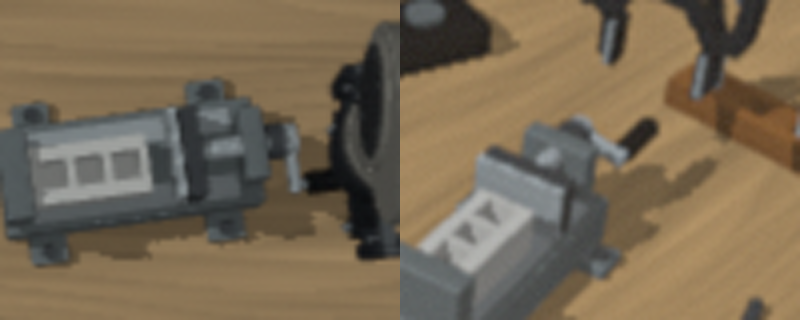

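The carrier lies flat and centred in the vise; open fingers straddle the knob in x. Descending on the knob.

Emit:
drive_tool:
  series: [0.2,0,2,30,0,0,0,0.2,0,0,25,0,0,0,0.2,0,0,14,0,0,0,0.2,0,0,0,0,0,0,-1,0,0,0,0,0,0,-1,0,0,0,0,0,0,-1,0,0,0,0,0,0,-1,0,0,0,0,0,0,-1,0,0,0,0,0,0,-1,0,0,0,0,0,0]
  force: 25

```text
t: 12.55
eef_pos: [0.5259, -0.2559, 0.0698]
tool_rot: [0.002, 0.651, 0.759, 0.002]
contact_force: [5.9, 0.2, 1.1]
gripper_width: 0.202
```

Run:
```python
from h import *
go(.5545,-.2482,.070,8.7)
```

```text
shift [ 3.2 29.4 -0. ] turn [0.005 0.001 0.001] | pos [ 0.5259 -0.2559  0.0698] F [5.9 0.2 1.1] w 0.202 t 12.6 q7 0.09
```

Emit:
drive_tool:
  series: [-1,0,0,-3,0,0,0,-1,0,0,-3,0,0,0,-1,0,0,0,0,0,0]
  force: 40

```text
t: 12.92
eef_pos: [0.5253, -0.256, 0.0755]
tool_rot: [0.002, 0.651, 0.759, 0.001]
contact_force: [5.7, 1.5, 0.3]
gripper_width: 0.189
```

Emit:
drive_tool:
  series: [-1,0,0,-3,0,0,0,-1,0,0,-3,0,0,0,-1,0,0,0,0,0,0]

```text
t: 13.3
eef_pos: [0.5255, -0.2559, 0.0814]
tool_rot: [0.002, 0.651, 0.759, 0.001]
contact_force: [6.6, 1.0, -0.2]
gripper_width: 0.192
```

Run:
```python
from h import *
go(.5545,-.2482,.073,8.7)
c=cam('top'); s=cam('side')
cr=lambda p,u:cv2.resize(p[u[1]-25:u[1]+25,u[0]-31:u[0]+31],(400,320),interpolation=cv2.INTER_CUBIC)
cv2.imwrite('pics/knob2.png',cv2.convertScaleAbs(np.hstack([cr(c['pixels'],(395,210)),cr(s['pixels'],(395,175))]),alpha=1.5))
```

```text
shift [ 3.2 29.8  8.5] turn [0.005 0.001 0.001] | pos [ 0.5255 -0.2559  0.0814] F [ 6.6  1.  -0.2] w 0.192 t 13.3 q7 0.1
```

View pics/knob2.png

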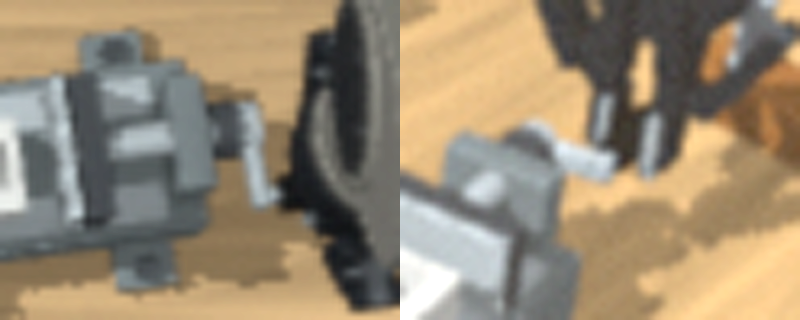

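Emit:
drive_tool:
  series: [-1,6,0,0,0,0,0,-1,0,6.2,-11.4,0,0,0,-1,0,7.8,-9.3,0,0,0,-1,0,10.5,-6.1,0,0,0,-1,0,12,-2.1,0,0,0,-1,0,0,0,0,0,0]

```text
t: 14.15
eef_pos: [0.5603, -0.2504, 0.1117]
tool_rot: [0.004, 0.653, 0.758, -0.001]
contact_force: [3.5, -10.5, 8.9]
gripper_width: 0.193
```

Run:
```python
from h import *
go(.560,-.247,.073,10)
```

```text
shift [ 3.7  0.1 38.7] turn [ 0.003  0.008 -0.026] | pos [ 0.5603 -0.2504  0.1117] F [  3.5 -10.5   8.9] w 0.193 t 14.2 q7 0.09
```

Emit:
drive_tool:
  series: [-1,-5,12,1.1,0,0,0,-1,0,10.5,6.1,0,0,0,-1,0,7.8,9.3,0,0,0,-1,0,4.2,11.4,0,0,0,-1,0,0,0,0,0,0]

```text
t: 14.78
eef_pos: [0.5944, -0.2454, 0.0802]
tool_rot: [0.001, 0.651, 0.759, 0.0]
contact_force: [5.9, -3.7, -2.1]
gripper_width: 0.193
```

Run:
```python
from h import *
go(.560,-.247,.0767,10)
```

```text
shift [  3.6 -34.3   3.4] turn [ 0.002  0.001 -0.023] | pos [ 0.5944 -0.2454  0.0802] F [ 5.9 -3.7 -2.1] w 0.193 t 14.8 q7 0.06
```

Emit:
drive_tool:
  series: [-1,-2,1.5,11,0,0,0,-1,0,-4.2,11,0,0,0,-1,0,-7.8,9.3,0,0,0,-1,0,-10.5,6.1,0,0,0,-1,0,-12,2.1,0,0,0,-1,0,0,0,0,0,0]

```text
t: 15.52
eef_pos: [0.5597, -0.2507, 0.0416]
tool_rot: [-0.001, 0.651, 0.759, -0.0]
contact_force: [-1.9, 1.8, 4.3]
gripper_width: 0.19
```

Run:
```python
from h import *
go(.560,-.247,.0767,10)
```

```text
shift [  3.7   0.9 -35.1] turn [-0.001 -0.001 -0.022] | pos [ 0.5597 -0.2507  0.0416] F [-1.9  1.8  4.3] w 0.19 t 15.5 q7 0.05
```

Emit:
drive_tool:
  series: [-1,0,-12,-3,0,0,0,-1,0,-10.5,-6.1,0,0,0,-1,0,-7.8,-9.3,0,0,0,-1,0,-4.2,-11.4,0,0,0,-1,0,0,-12.2,0,0,0,-1,0,4.2,-11.4,0,0,0,-1,0,7.8,-9.3,0,0,0,-1,0,10.5,-6.1,0,0,0,-1,0,12,-2.1,0,0,0,-1,0,0,0,0,0,0]

```text
t: 16.77
eef_pos: [0.5614, -0.2507, 0.1121]
tool_rot: [-0.001, 0.651, 0.759, 0.0]
contact_force: [0.5, 4.9, -6.0]
gripper_width: 0.195
```

Emit:
drive_tool:
  series: [-1,0,12,2.1,0,0,0,-1,0,10.5,6.1,0,0,0,-1,0,7.8,9.3,0,0,0,-1,0,4.2,11.4,0,0,0,-1,0,0,12.2,0,0,0,-1,0,-4.2,11.4,0,0,0,-1,0,-7.8,9.3,0,0,0,-1,0,-10.5,6.1,0,0,0,-1,0,-12,2.1,0,0,0,-1,0,0,0,0,0,0]

```text
t: 18.02
eef_pos: [0.5595, -0.2514, 0.0424]
tool_rot: [-0.001, 0.651, 0.759, -0.001]
contact_force: [-2.7, 5.7, -2.8]
gripper_width: 0.195
```

Run:
```python
from h import *
go(.560,-.247,.0767,10)
c=cam('top')
cv2.imwrite('pics/clamp1.png',cv2.resize(c['pixels'][185:240,325:425],None,fx=6,fy=6,interpolation=cv2.INTER_CUBIC))
```

```text
shift [  4.3   1.  -34.3] turn [-0.002 -0.001 -0.023] | pos [ 0.5595 -0.2514  0.0424] F [-2.7  5.7 -2.8] w 0.195 t 18.0 q7 0.05
```

View pics/clamp1.png

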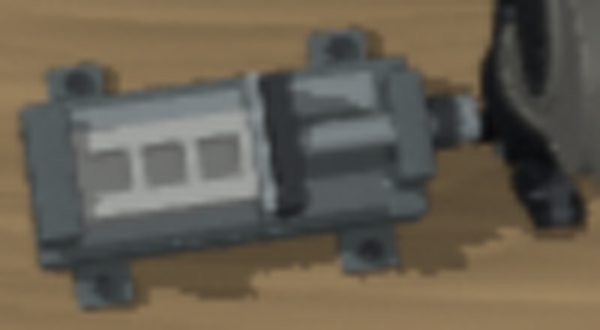

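The jaw plate (255,150) has nearly reached the carrier end (253). I'll keep cranking.

Emit:
drive_tool:
  series: [-1,-1,-12,-2.1,0,0,0,-1,0,-10.5,-6.1,0,0,0,-1,0,-7.8,-9.3,0,0,0,-1,0,-4.2,-11.4,0,0,0,-1,0,0,-12.2,0,0,0,-1,0,4.2,-11.4,0,0,0,-1,0,7.8,-9.3,0,0,0,-1,0,10.5,-6.1,0,0,0,-1,0,12,-2.1,0,0,0,-1,0,0,0,0,0,0]

```text
t: 19.32
eef_pos: [0.5599, -0.2511, 0.1119]
tool_rot: [-0.002, 0.651, 0.759, -0.0]
contact_force: [-1.1, 7.7, -5.7]
gripper_width: 0.198
```

Emit:
drive_tool:
  series: [-1,-1,12,2.1,0,0,0,-1,0,10.5,6.1,0,0,0,-1,0,7.8,9.3,0,0,0,-1,0,4.2,11.4,0,0,0,-1,0,0,12.2,0,0,0,-1,0,-4.2,11.4,0,0,0,-1,0,-7.8,9.3,0,0,0,-1,0,-10.5,6.1,0,0,0,-1,0,-12,2.1,0,0,0,-1,0,0,0,0,0,0]

```text
t: 20.58
eef_pos: [0.5603, -0.2515, 0.0426]
tool_rot: [-0.001, 0.651, 0.759, 0.001]
contact_force: [-0.5, 8.5, -3.7]
gripper_width: 0.195
```

Emit:
drive_tool:
  series: [-1,0,-12,-2.1,0,0,0,-1,0,-10.5,-6.1,0,0,0,-1,0,-7.8,-9.3,0,0,0,-1,0,-4.2,-11.4,0,0,0,-1,0,0,-12.2,0,0,0,-1,0,4.2,-11.4,0,0,0,-1,0,7.8,-9.3,0,0,0,-1,0,10.5,-6.1,0,0,0,-1,0,12,-2.1,0,0,0,-1,0,0,0,0,0,0]

```text
t: 21.82
eef_pos: [0.56, -0.2512, 0.1118]
tool_rot: [-0.002, 0.651, 0.759, 0.0]
contact_force: [-2.1, 9.0, -5.3]
gripper_width: 0.195
```

Run:
```python
from h import *
go(.560,-.247,.0767,10)
c=cam('top')
cv2.imwrite('pics/clamp2.png',cv2.resize(c['pixels'][185:240,325:425],None,fx=6,fy=6,interpolation=cv2.INTER_CUBIC))
p=c['pixels'];hsv=cv2.cvtColor(p,cv2.COLOR_BGR2HSV); m=((hsv[...,1]<40)&(hsv[...,2]>140)).astype(np.uint8); m[:195]=0;m[225:]=0;m[:,:330]=0;m[:,380:]=0
ks=cv2.findContours(m,cv2.RETR_CCOMP,cv2.CHAIN_APPROX_NONE); 
for k,h in zip(ks[0],ks[1][0]):
    if cv2.contourArea(k)>15:
        b=cv2.boxPoints(cv2.minAreaRect(k)); w=np.array([ray(c,q,.076)[:2] for q in b]); print(cv2.contourArea(k),h[3],w.mean(0).round(4),np.linalg.norm(w[1]-w[0]).round(3),np.linalg.norm(w[2]-w[1]).round(3),np.degrees(np.arctan2(*(w[1]-w[0])[::-1])).round(1))
```

```text
shift [ 4.   0.7 35.1] turn [-0.003 -0.003 -0.021] | pos [ 0.56   -0.2512  0.1118] F [-2.1  9.  -5.3] w 0.195 t 21.8 q7 0.1
292.0 -1 [ 0.5272 -0.074 ] 0.084 0.044 -80.9
68.5 0 [ 0.5257 -0.0684] 0.027 0.029 -77.1
71.0 0 [ 0.5299 -0.0954] 0.028 0.029 -79.0
```

View pics/clamp2.png

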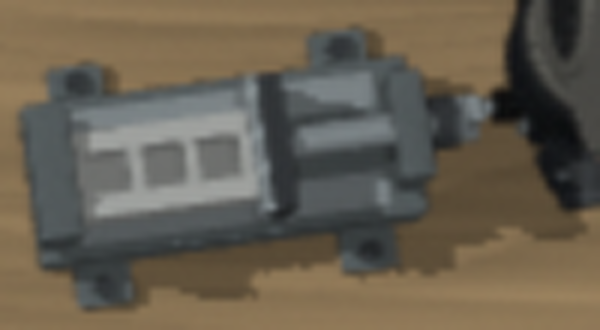

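Clamped: the plate is flush on the carrier end, and 3.2 turns (32 mm) covers even the widest start gap. Releasing the knob next and locating the cells.

Emit:
drive_tool:
  series: [-0.1,0,0,0,0,0,0,-0.1,0,0,0,0,0,0,-0.1,0,0,-40,0,0,0,-0.1,0,0,-50,0,0,0,-0.1,0,0,0,0,0,0]

```text
t: 22.5
eef_pos: [0.5641, -0.2552, 0.2079]
tool_rot: [0.005, 0.652, 0.758, 0.001]
contact_force: [0.2, -1.0, -0.6]
gripper_width: 0.45
```

Run:
```python
from h import *
c=cam('top'); s=cam('side')
t1=lambda X,Y:((X+.5)/3.333-.5+250,(Y+.5)/3.333-.5+130)
for q in((716,246),(714,351)): print(ray(c,t1(*q),.071))
# grey masks, both views
for x,(u0,u1,v0,v1) in((c,(450,475,195,250)),(s,(405,455,140,190))):
    h=cv2.cvtColor(x['pixels'],cv2.COLOR_BGR2HSV)[v0:v1,u0:u1]; m=((h[...,1]<60)&(h[...,2]>50)).astype(np.uint8)
    n,l,st,ce=cv2.connectedComponentsWithStats(m)
    for i in range(1,n):
        if st[i,4]>15: print(st[i,:4]+[u0,v0,0,0],st[i,4],(ce[i]+[u0,v0]).round(1))
    # brightness-bearing print
# expected projections for candidate centres
for p in((.563,-.4105),(.467,-.4087)):
    print(p,'top/bottom px',proj(c,[[*p,.071],[*p,.026]]).round(1).tolist(),proj(s,[[*p,.071],[*p,.026]]).round(1).tolist())
go(.563,-.4105,.16,10)
```

```text
[ 0.56059944 -0.40900517  0.071     ]
[ 0.46477348 -0.40546618  0.071     ]
[450 195  25  55] 1375 [462. 222.]
[414 148   9  15] 84 [418.2 154.9]
[439 159   9  16] 96 [443.1 166.8]
(0.563, -0.4105) top/bottom px [[465.0, 202.7], [460.9, 204.9]] [[419.8, 147.4], [417.5, 158.8]]
(0.467, -0.4087) top/bottom px [[464.9, 234.2], [460.9, 235.6]] [[445.3, 159.6], [442.3, 171.3]]
 shift [-154.3  -21.8   43.8] turn [ 0.001  0.002 -0.024] | pos [ 0.5613 -0.2546  0.2035] F [ 0.1 -0.  -0.5] w 0.448 t 22.6 q7 0.17
```

Run:
```python
from h import *
c=cam('top'); s=cam('side'); P=[x['K']@np.c_[x['R'],x['t']] for x in(c,s)]
for a,b in(((462.1,205.7),(418.2,154.9)),((461.8,236.6),(443.1,166.8))):
    h=cv2.triangulatePoints(*P,np.array(a).reshape(2,1),np.array(b).reshape(2,1)); print((h[:3]/h[3]).ravel().round(4), ray(c,a,.0485),ray(s,b,.0485))
```

```text
[ 0.5593 -0.4085  0.0437] [ 0.55708129 -0.40790138  0.0485    ] [ 0.55802859 -0.40066904  0.0485    ]
[ 0.4635 -0.4052  0.0464] [ 0.46184665 -0.40532626  0.0485    ] [ 0.46463312 -0.40123991  0.0485    ]
```

Emit:
drive_tool:
  series: [0.1,-50.3,-8.3,10,0,0,0,0.1,-50.3,-8.3,10,0,0,0,0.1,-50.3,-8.3,10,0,0,0,0.1,0,0,5,0,0,0.18,0.1,0,0,5,0,0,0.18,0.1,0,0,5,0,0,0.18,0.1,0,0,5,0,0,0.18,0.1,0,0,5,0,0,0.18,0.1,0,0,5,0,0,0.18,0.1,0,0,0,0,0,0.18,0.1,0,0,0,0,0,0.18,0.1,0,0,0,0,0,0.13]
  force: 20

```text
t: 24.2
eef_pos: [0.5586, -0.406, 0.141]
tool_rot: [-0.001, 0.997, 0.074, -0.001]
contact_force: [-0.9, 0.4, 0.5]
gripper_width: 0.547
```

Run:
```python
from h import *
go(.559,-.407,.061,100)
```

```text
shift [ 0.4  1.1 80. ] turn [-0.001  0.002 -0.027] | pos [ 0.5586 -0.406   0.141 ] F [-0.9  0.4  0.5] w 0.547 t 24.2 q7 -1.02
```

Emit:
drive_tool:
  series: [0.1,0,1,25,0,0,-0.027,0.1,0,0,25,0,0,0,0.1,0,0,20,0,0,0,0.1,0,0,10,0,0,0,0.1,0,0,0,0,0,0,-1,0,0,0,0,0,0,-1,0,0,0,0,0,0,-1,0,0,0,0,0,0,-1,0,0,0,0,0,0,-1,0,0,0,0,0,0]

```text
t: 25.45
eef_pos: [0.5603, -0.4076, 0.0637]
tool_rot: [0.001, 0.996, 0.09, 0.001]
contact_force: [0.1, -0.2, 6.0]
gripper_width: 0.202
```

Emit:
drive_tool:
  series: [0.1,0,0,0,0,0,0,0.1,0,0,0,0,0,0,0.1,0,0,0,0,0,0,0.1,0,0,0,0,0,0,0.1,0,0,0,0,0,-0.18,0.1,0,0,0,0,0,-0.18,0.1,0,0,0,0,0,-0.18,0.1,0,0,0,0,0,-0.18,0.1,0,0,0,0,0,-0.18,0.1,0,0,0,0,0,-0.18,0.1,0,0,0,0,0,-0.18,0.1,0,0,0,0,0,-0.18]

```text
t: 26.95
eef_pos: [0.5595, -0.4074, 0.0626]
tool_rot: [-0.0, 0.688, 0.726, -0.0]
contact_force: [-0.1, -0.1, -0.6]
gripper_width: 0.546
```

Emit:
drive_tool:
  series: [0.1,0,0,0,0,0,-0.13,0.1,0,0,0,0,0,0,-1,0,0,0,0,0,0,-1,0,0,0,0,0,0,-1,0,0,0,0,0,0,-1,0,0,0,0,0,0,-1,0,0,0,0,0,0,-1,0,0,0,0,0,0]

```text
t: 27.95
eef_pos: [0.5598, -0.4072, 0.0628]
tool_rot: [0.0, 0.641, 0.767, 0.0]
contact_force: [-0.9, -0.2, 1.9]
gripper_width: 0.2
```

Run:
```python
from h import *
go(.559,-.407,.061,10)
```

```text
shift [ 0.4 -0.7  1.8] turn [0.    0.    0.004] | pos [ 0.5598 -0.4072  0.0628] F [-0.9 -0.2  1.9] w 0.2 t 27.9 q7 0.32
```

Emit:
drive_tool:
  series: [-1,0,0,-30,0,0,0,-1,0,0,-50,0,0,0,-1,0,0,-50,0,0,0,-1,44.6,3.7,0,0,0,0,-1,44.6,3.7,0,0,0,0,-1,44.6,3.7,0,0,0,0,-1,44.6,3.7,0,0,0,0,-1,44.6,3.7,0,0,0,0,-1,44.6,3.7,0,0,0,0,-1,44.6,3.7,0,0,0,0,-1,0,0,0,0,0,0]
  force: 30

```text
t: 29.32
eef_pos: [0.5293, -0.0909, 0.1932]
tool_rot: [-0.0, 0.638, 0.77, 0.001]
contact_force: [-0.5, -0.4, -0.3]
gripper_width: 0.2
```

Emit:
drive_tool:
  series: [-1,0,0,30,0,0,0,-1,0,0,20,0,0,0,-1,0,0,10,0,0,0,-1,0,0,0,0,0,0,-1,0,0,0,0,0,0]

```text
t: 29.95
eef_pos: [0.5298, -0.0956, 0.1329]
tool_rot: [0.0, 0.641, 0.767, 0.0]
contact_force: [-0.3, -0.2, -0.9]
gripper_width: 0.2
```

Run:
```python
from h import *
go(.5312,-.0951,.133,10)
c=cam('top'); s=cam('side'); o=bot.get_obs()
cr=lambda p,u:cv2.resize(p[u[1]-25:u[1]+25,u[0]-31:u[0]+31],(400,320),interpolation=cv2.INTER_CUBIC)
cv2.imwrite('pics/cell1.png',cv2.convertScaleAbs(np.hstack([cr(c['pixels'],(355,210)),cr(s['pixels'],(360,205))]),alpha=1.5))
```

```text
shift [ 0.2  1.4 -0.1] turn [0.    0.    0.004] | pos [ 0.5298 -0.0956  0.1329] F [-0.3 -0.2 -0.9] w 0.2 t 29.9 q7 -0.16
```

View pics/cell1.png

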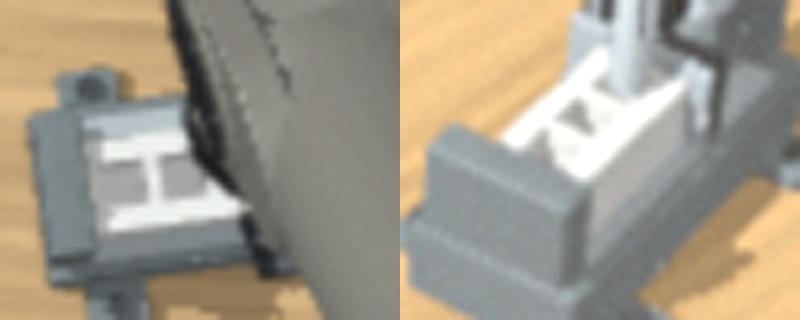

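The side view shows the cell (630,70) right over the pocket nearest the moving jaw. Inserting slowly.

Emit:
drive_tool:
  series: [-1,0,0.7,0,0,0,0,-1,0,0,2,0,0,0,-1,0,0,2,0,0,0,-1,0,0,0,0,0,0]

```text
t: 30.55
eef_pos: [0.5301, -0.0953, 0.1285]
tool_rot: [-0.0, 0.641, 0.767, -0.0]
contact_force: [0.2, -0.1, 0.3]
gripper_width: 0.201
```

Emit:
drive_tool:
  series: [-1,0,0,3,0,0,0,-1,0,0,3,0,0,0,-1,0,0,0,0,0,0]

```text
t: 30.92
eef_pos: [0.53, -0.0953, 0.1224]
tool_rot: [-0.0, 0.641, 0.767, -0.0]
contact_force: [0.1, -0.6, -0.7]
gripper_width: 0.201
```

Emit:
drive_tool:
  series: [-1,0,0,5,0,0,0,-1,0,0,5,0,0,0,-1,0,0,4,0,0,0,-1,0,0,0,0,0,0]

```text
t: 31.42
eef_pos: [0.53, -0.0953, 0.1083]
tool_rot: [-0.0, 0.641, 0.767, -0.0]
contact_force: [0.3, 0.1, -0.4]
gripper_width: 0.2
```

Emit:
drive_tool:
  series: [-1,0,0,1,0,0,0,-1,0,0,1,0,0,0,-1,0,0,0,0,0,0]

```text
t: 31.8
eef_pos: [0.5303, -0.0953, 0.1068]
tool_rot: [0.0, 0.641, 0.767, 0.0]
contact_force: [0.2, 0.3, -0.8]
gripper_width: 0.201
```

Emit:
drive_tool:
  series: [0.1,0,0,0,0,0,0,0.1,0,0,0,0,0,0,0.1,0,0,0,0,0,0,0.1,0,0,-20,0,0,0,0.1,0,0,-40,0,0,0,0.1,0,0,-40,0,0,0,0.1,-48.8,-19.9,0,0,0,0,0.1,-48.8,-19.9,0,0,0,0,0.1,-48.8,-19.9,0,0,0,0,0.1,-48.8,-19.9,0,0,0,0,0.1,-48.8,-19.9,0,0,0,0,0.1,-48.8,-19.9,0,0,0,0]
  force: 20

```text
t: 33.3
eef_pos: [0.4647, -0.4064, 0.2085]
tool_rot: [0.001, 0.641, 0.768, 0.0]
contact_force: [0.8, 0.0, 0.4]
gripper_width: 0.553
```

Emit:
drive_tool:
  series: [0.1,0,0,20,0,0,0.18,0.1,0,0,20,0,0,0.18,0.1,0,0,10,0,0,0.18,0.1,0,0,5,0,0,0.18,0.1,0,0,5,0,0,0.18,0.1,0,0,5,0,0,0.18,0.1,0,0,0,0,0,0.18,0.1,0,0,0,0,0,0.18,0.1,0,0,0,0,0,0.13,0.1,0,0,0,0,0,0]

```text
t: 34.55
eef_pos: [0.4656, -0.4046, 0.1431]
tool_rot: [0.0, 0.996, 0.091, 0.001]
contact_force: [0.9, -0.8, -0.3]
gripper_width: 0.549
```

Run:
```python
from h import *
go(.464,-.404,.063,100)
```

```text
shift [-1.5 -0.9 80.1] turn [ 0.001 -0.001  0.007] | pos [ 0.4656 -0.4046  0.1431] F [ 0.9 -0.8 -0.3] w 0.549 t 34.5 q7 -0.94
```

Emit:
drive_tool:
  series: [0.1,0,0,25,0,0,0,0.1,0,0,25,0,0,0,0.1,0,0,20,0,0,0,0.1,0,0,10,0,0,0,0.1,0,0,0,0,0,0,-1,0,0,0,0,0,0,-1,0,0,0,0,0,0,-1,0,0,0,0,0,0,-1,0,0,0,0,0,0,-1,0,0,0,0,0,0]

```text
t: 35.8
eef_pos: [0.4655, -0.4051, 0.0625]
tool_rot: [0.0, 0.996, 0.09, 0.001]
contact_force: [-0.1, 0.2, 5.2]
gripper_width: 0.205
```

Emit:
drive_tool:
  series: [0.1,0,0,0,0,0,0,0.1,0,0,0,0,0,0,0.1,0,0,0,0,0,0,0.1,0,0,0,0,0,0,0.1,0,0,0,0,0,-0.18,0.1,0,0,0,0,0,-0.18,0.1,0,0,0,0,0,-0.18,0.1,0,0,0,0,0,-0.18,0.1,0,0,0,0,0,-0.18,0.1,0,0,0,0,0,-0.18,0.1,0,0,0,0,0,-0.18,0.1,0,0,0,0,0,-0.18]

```text
t: 37.3
eef_pos: [0.4648, -0.4048, 0.0616]
tool_rot: [-0.0, 0.687, 0.726, -0.0]
contact_force: [0.3, 0.0, -0.8]
gripper_width: 0.547
```

Emit:
drive_tool:
  series: [0.1,0,0,0,0,0,-0.13,0.1,0,0,0,0,0,0,-1,0,0,0,0,0,0,-1,0,0,0,0,0,0,-1,0,0,0,0,0,0,-1,0,0,0,0,0,0,-1,0,0,0,0,0,0,-1,0,0,0,0,0,0]

```text
t: 38.3
eef_pos: [0.465, -0.4047, 0.0618]
tool_rot: [0.0, 0.641, 0.767, 0.0]
contact_force: [-0.8, -0.3, 0.5]
gripper_width: 0.208
```

Run:
```python
from h import *
# middle pocket: 28 mm towards the fixed jaw from the pocket where the first cell went in
b=np.array([.5302,-.0953])+.028*np.array([-np.sin(np.radians(9.5)),np.cos(np.radians(9.5))]); print(b)
go(*b,.193,10)
```

```text
[ 0.52557867 -0.067684  ]
 shift [ 320.8  119.6 -131.2] turn [0.    0.    0.004] | pos [ 0.465  -0.4047  0.0618] F [-0.8 -0.3  0.5] w 0.208 t 38.3 q7 0.33
```

Emit:
drive_tool:
  series: [-1,0,0,-30,0,0,0,-1,0,0,-50,0,0,0,-1,0,0,-55,0,0,0,-1,45.8,17.1,0,0,0,0,-1,45.8,17.1,0,0,0,0,-1,45.8,17.1,0,0,0,0,-1,45.8,17.1,0,0,0,0,-1,45.8,17.1,0,0,0,0,-1,45.8,17.1,0,0,0,0,-1,46,17,0,0,0,0,-1,0,0,0,0,0,0]
  force: 30

```text
t: 39.67
eef_pos: [0.526, -0.0627, 0.1973]
tool_rot: [-0.0, 0.638, 0.77, 0.001]
contact_force: [-0.1, 0.2, -0.9]
gripper_width: 0.196
```

Emit:
drive_tool:
  series: [-1,0,0,30,0,0,0,-1,0,0,20,0,0,0,-1,0,0,13,0,0,0,-1,0,0,0,0,0,0,-1,0,0,0,0,0,0]

```text
t: 40.3
eef_pos: [0.5259, -0.0678, 0.1342]
tool_rot: [0.0, 0.641, 0.767, 0.0]
contact_force: [0.6, -0.6, -0.5]
gripper_width: 0.196
```

Run:
```python
from h import *
go(.5256,-.0677,.133,10)
```

```text
shift [ 0.1 -0.3  1.2] turn [0.001 0.    0.004] | pos [ 0.5259 -0.0678  0.1342] F [ 0.6 -0.6 -0.5] w 0.196 t 40.3 q7 -0.24
```

Emit:
drive_tool:
  series: [-1,0,0,3,0,0,0,-1,0,0,3,0,0,0,-1,0,0,3,0,0,0,-1,0,0,0,0,0,0]

```text
t: 40.8
eef_pos: [0.5255, -0.0677, 0.1245]
tool_rot: [-0.0, 0.641, 0.768, -0.0]
contact_force: [0.2, -0.2, -0.6]
gripper_width: 0.201
```

Emit:
drive_tool:
  series: [-1,0,0,5,0,0,0,-1,0,0,5,0,0,0,-1,0,0,5,0,0,0,-1,0,0,0,0,0,0]

```text
t: 41.3
eef_pos: [0.5254, -0.0676, 0.1093]
tool_rot: [-0.0, 0.641, 0.768, -0.0]
contact_force: [-0.1, 0.4, -0.5]
gripper_width: 0.199
```

Emit:
drive_tool:
  series: [-1,0,0,2,0,0,0,-1,0,0,2,0,0,0,-1,0,0,0,0,0,0]

```text
t: 41.68
eef_pos: [0.5255, -0.0677, 0.1058]
tool_rot: [0.0, 0.641, 0.767, -0.0]
contact_force: [0.1, 0.8, -0.3]
gripper_width: 0.195
```

Emit:
drive_tool:
  series: [0.1,0,0,0,0,0,0,0.1,0,0,0,0,0,0,0.1,0,0,0,0,0,0,0.1,0,0,-20,0,0,0,0.1,0,0,-40,0,0,0,0.1,0,0,-50,0,0,0,0.3,0,0,0,0,0,0]
  force: 30

```text
t: 42.55
eef_pos: [0.5282, -0.0671, 0.2208]
tool_rot: [0.004, 0.641, 0.767, 0.002]
contact_force: [0.3, -0.4, -0.9]
gripper_width: 0.65
```

```bash
cat > packs.py <<'E'
from h import *
c=cam('top'); p=c['pixels']; hsv=cv2.cvtColor(p,cv2.COLOR_BGR2HSV)
m=((hsv[...,1]<60)&(hsv[...,2]>35)&(hsv[...,2]<=140)).astype(np.uint8); m[:215]=0; m[270:]=0; m[:,:225]=0; m[:,328:]=0
for k in cv2.findContours(m,cv2.RETR_EXTERNAL,cv2.CHAIN_APPROX_NONE)[0]:
    if cv2.contourArea(k)<60: continue
    b=cv2.boxPoints(cv2.minAreaRect(k)); w=np.array([ray(c,q,.03)[:2] for q in b]); e=[w[1]-w[0],w[2]-w[1]]; e.sort(key=np.linalg.norm)
    print(cv2.contourArea(k),b.mean(0).round(1),'mid',w.mean(0).round(4),'sides',np.linalg.norm(e,axis=1).round(3),'short-axis yaw',np.degrees(np.arctan2(e[0][1],e[0][0])).round(1))
E
python3 - <<'E'
from packs import *
go(.4535,.2029,.15,0)
E
```

```text
179.0 [293.8 236.4] mid [0.451  0.1074] sides [0.035 0.057] short-axis yaw -13.2
178.0 [263.  234.9] mid [0.4532 0.2028] sides [0.034 0.057] short-axis yaw -28.6
 shift [279.4 -24.3  67.9] turn [0.005 0.002 0.179] | pos [ 0.5268 -0.0676  0.2185] F [-0.3 -0.7 -0.3] w 0.655 t 42.6 q7 -0.14
```

Emit:
drive_tool:
  series: [0.3,46.4,-11,0,0,0,0,0.3,46.4,-11,0,0,0,0,0.3,46.4,-11,0,0,0,0,0.3,46.4,-11,0,0,0,0,0.3,0,0,30,0,0,0.18,0.3,0,0,40,0,0,0.18,0.3,0,0,30,0,0,0.045,0.3,0,0,0,0,0,0]

```text
t: 43.6
eef_pos: [0.447, 0.1067, 0.1138]
tool_rot: [-0.001, 0.782, 0.624, -0.002]
contact_force: [-0.2, 0.7, -0.0]
gripper_width: 0.647
```

Run:
```python
from h import *
go(.451,.1074,.027,-13.2)
```

```text
shift [ 1.8  4.2 86.8] turn [-0.005  0.002  0.006] | pos [0.447  0.1067 0.1138] F [-0.2  0.7 -0. ] w 0.647 t 43.6 q7 -1.02
```

Emit:
drive_tool:
  series: [0.3,1.8,4.2,30,0,0,0,0.3,0,0,30,0,0,0,0.3,0,0,20,0,0,0,0.3,0,0,7,0,0,0,0.3,0,0,0,0,0,0,-1,0,0,0,0,0,0,-1,0,0,0,0,0,0,-1,0,0,0,0,0,0,-1,0,0,0,0,0,0,-1,0,0,0,0,0,0,-1,0,0,0,0,0,0]
  force: 40

```text
t: 44.98
eef_pos: [0.4544, 0.1081, 0.0299]
tool_rot: [0.001, 0.782, 0.623, 0.001]
contact_force: [-0.7, 0.1, 5.3]
gripper_width: 0.389
```

Emit:
drive_tool:
  series: [-1,0,0,-40,0,0,0,-1,0,0,-60,0,0,0,-1,0,0,-60,0,0,0,-1,0,0,-60,0,0,0,-1,0,0,-60,0,0,0,-1,0,0,0,0,0,0]

```text
t: 45.72
eef_pos: [0.4557, 0.1092, 0.3136]
tool_rot: [0.003, 0.782, 0.623, 0.004]
contact_force: [0.9, 0.1, -1.5]
gripper_width: 0.39
```

Run:
```python
from h import *
# box centre (.511,.439), +x yaw 62.6: hold pack 18 mm toward free edge; fingers close along box y (152.6)
bx=np.array([np.cos(np.radians(62.6)),np.sin(np.radians(62.6))]); b=np.array([.511,.439])-.018*bx; print(b)
go(*b,.27,-27.4)
```

```text
[0.5027164  0.42301932]
 shift [316.3 -25.   44.1] turn [ 0.009 -0.003  0.252] | pos [0.4557 0.1092 0.3136] F [ 0.9  0.1 -1.5] w 0.39 t 45.7 q7 -0.73
```

Emit:
drive_tool:
  series: [-1,45.2,-3.6,0,0,0,0,-1,45.2,-3.6,0,0,0,0,-1,45.2,-3.6,0,0,0,0,-1,45.2,-3.6,0,0,0,0,-1,45.2,-3.6,0,0,0,0,-1,45.2,-3.6,0,0,0,0,-1,45.2,-3.6,0,0,0,0,-1,0,0,15,0,0,0.13,-1,0,0,15,0,0,0.12,-1,0,0,0,0,0,0]

```text
t: 46.98
eef_pos: [0.499, 0.4209, 0.2763]
tool_rot: [0.001, 0.853, 0.521, -0.002]
contact_force: [0.4, -0.3, -1.3]
gripper_width: 0.391
```

Run:
```python
from h import *
go(.5027,.423,.24,-27.4)
```

```text
shift [ 3.7  2.3 36.3] turn [-0.001  0.004  0.004] | pos [0.499  0.4209 0.2763] F [ 0.4 -0.3 -1.3] w 0.391 t 47.0 q7 -1.6
```

Emit:
drive_tool:
  series: [-1,3.7,2.3,15,0,0,0,-1,0,0,20,0,0,0,-1,0,0,10,0,0,0,-1,0,0,0,0,0,0]

```text
t: 47.48
eef_pos: [0.5034, 0.4235, 0.2323]
tool_rot: [0.0, 0.854, 0.521, -0.001]
contact_force: [0.6, -0.1, -1.0]
gripper_width: 0.388
```

Emit:
drive_tool:
  series: [-1,0,0,15,0,0,0,-1,0,0,15,0,0,0,-1,0,0,15,0,0,0,-1,0,0,15,0,0,0,-1,0,0,0,0,0,0]

```text
t: 48.1
eef_pos: [0.5031, 0.4233, 0.1718]
tool_rot: [0.0, 0.854, 0.521, -0.001]
contact_force: [0.9, -0.7, -1.3]
gripper_width: 0.387
```

Emit:
drive_tool:
  series: [-1,0,0,5,0,0,0,0.3,0,0,0,0,0,0,0.3,0,0,0,0,0,0,0.3,0,0,0,0,0,0,0.3,0,0,0,0,0,0,0.3,0,0,0,0,0,0,0.3,0,0,-30,0,0,0,0.3,0,0,-40,0,0,0,0.3,0,0,-40,0,0,0,0.3,0,0,-20,0,0,0,0.3,0,0,0,0,0,0]

```text
t: 49.48
eef_pos: [0.5038, 0.4246, 0.2996]
tool_rot: [-0.0, 0.854, 0.521, 0.001]
contact_force: [0.7, -0.5, -0.7]
gripper_width: 0.653
```

Run:
```python
from packs import *
s=cam('side')
cv2.imwrite('pics/drop1.png',np.hstack([cv2.resize(c['pixels'][150:260,120:340],(440,220),interpolation=cv2.INTER_CUBIC),cv2.resize(s['pixels'][220:400,110:350],(293,220),interpolation=cv2.INTER_AREA)]))
go(.4532,.2028,.12,-28.6)
```

```text
1672.5 [284.5 250.5] mid [0.407  0.1345] sides [0.113 0.263] short-axis yaw -178.7
939.5 [230.8 239.6] mid [0.4364 0.3016] sides [0.105 0.15 ] short-axis yaw -116.5
 shift [-218.8   56.6  177.4] turn [-0.     0.002  0.023] | pos [0.5034 0.4235 0.297 ] F [ 0.1  0.1 -0.6] w 0.65 t 49.6 q7 -1.59
```

View pics/drop1.png

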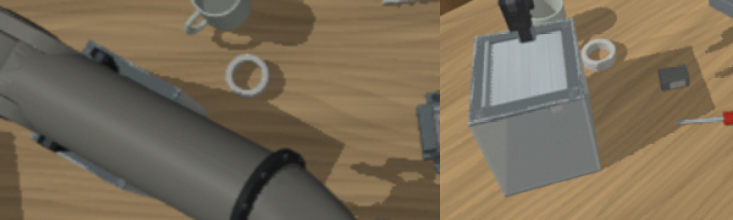

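Flap is shut, pack A is no longer on the bench, and pack B is unmoved at side pixel (302,283). Now fetching pack B.

Emit:
drive_tool:
  series: [0.3,-43.8,11.3,0,0,0,0,0.3,-43.8,11.3,0,0,0,0,0.3,-43.8,11.3,0,0,0,0,0.3,-43.8,11.3,0,0,0,0,0.3,-43.8,11.3,0,0,0,0,0.3,0,0,60,0,0,0.023,0.3,0,0,60,0,0,0,0.3,0,0,50,0,0,0,0.3,0,0,0,0,0,0,0.3,0,0,0,0,0,0]

```text
t: 50.82
eef_pos: [0.4538, 0.2042, 0.1296]
tool_rot: [-0.0, 0.86, 0.511, 0.0]
contact_force: [-0.5, -1.0, 0.7]
gripper_width: 0.647
```

Run:
```python
from h import *
s=cam('side'); h=cv2.cvtColor(s['pixels'],cv2.COLOR_BGR2HSV)[265:300,280:325]; m=((h[...,1]<60)&(h[...,2]<110)).astype(np.uint8); n,l,st,ce=cv2.connectedComponentsWithStats(m); i=1+st[1:,4].argmax(); print(st[i],ce[i]+[280,265], proj(s,[.4532,.2028,.015]))
go(.4532,.2028,.027,-28.6)
```

```text
[  9   8  25  21 396] [301.20707071 282.57070707] [[303.39637851 282.61864923]]
 shift [ -2.3  -0.4 103.3] turn [ 0.001 -0.002  0.   ] | pos [0.4545 0.2045 0.1303] F [-0.9 -0.5  0.4] w 0.649 t 50.9 q7 -1.47
```

Emit:
drive_tool:
  series: [0.3,-2,0,40,0,0,0,0.3,0,0,30,0,0,0,0.3,0,0,25,0,0,0,0.3,0,0,8,0,0,0,0.3,0,0,0,0,0,0,-1,0,0,0,0,0,0,-1,0,0,0,0,0,0,-1,0,0,0,0,0,0,-1,0,0,0,0,0,0,-1,0,0,0,0,0,0,-1,0,0,0,0,0,0]

```text
t: 52.25
eef_pos: [0.4537, 0.2023, 0.0272]
tool_rot: [0.0, 0.86, 0.51, 0.001]
contact_force: [-0.7, -0.0, 7.2]
gripper_width: 0.394
```

Emit:
drive_tool:
  series: [-1,0,0,-40,0,0,0,-1,0,0,-60,0,0,0,-1,0,0,-60,0,0,0,-1,0,0,-60,0,0,0,-1,0,0,-60,0,0,0,-1,0,0,0,0,0,0]

```text
t: 53.0
eef_pos: [0.4544, 0.2036, 0.3109]
tool_rot: [0.001, 0.86, 0.511, 0.005]
contact_force: [-0.2, -0.1, -0.8]
gripper_width: 0.392
```

Run:
```python
from h import *
go(.5027,.423,.28,-27.4)
```

```text
shift [215.5 -62.8  31.9] turn [ 0.007 -0.007 -0.021] | pos [0.4544 0.2036 0.3109] F [-0.2 -0.1 -0.8] w 0.392 t 53.0 q7 -1.24
```

Emit:
drive_tool:
  series: [-1,43.1,-12.6,0,0,0,0,-1,43.1,-12.6,0,0,0,0,-1,43.1,-12.6,0,0,0,0,-1,43.1,-12.6,0,0,0,0,-1,43.1,-12.4,0,0,0,0,-1,0,0,15,0,0,-0.021,-1,0,0,15,0,0,0,-1,0,0,0,0,0,0,-1,0,0,0,0,0,0]

```text
t: 54.12
eef_pos: [0.5011, 0.42, 0.2759]
tool_rot: [0.0, 0.855, 0.519, 0.0]
contact_force: [-0.3, -1.3, -1.7]
gripper_width: 0.39
```

Run:
```python
from h import *
go(.5027,.423,.167,-27.4)
```

```text
shift [  3.4   0.  108.9] turn [ 0.001  0.    -0.001] | pos [0.5011 0.42   0.2759] F [-0.3 -1.3 -1.7] w 0.39 t 54.1 q7 -1.62
```

Emit:
drive_tool:
  series: [-1,3,0,15,0,0,0,-1,0,0,20,0,0,0,-1,0,0,15,0,0,0,-1,0,0,15,0,0,0,-1,0,0,15,0,0,0,-1,0,0,15,0,0,0,-1,0,0,13,0,0,0,-1,0,0,0,0,0,0]

```text
t: 55.12
eef_pos: [0.5016, 0.4232, 0.1663]
tool_rot: [0.0, 0.854, 0.52, -0.001]
contact_force: [0.5, 0.2, -0.7]
gripper_width: 0.389
```

Emit:
drive_tool:
  series: [0.3,0,0,0,0,0,0,0.3,0,0,0,0,0,0,0.3,0,0,0,0,0,0,0.3,0,0,0,0,0,0,0.3,0,0,0,0,0,0,0.3,0,0,-30,0,0,0,0.3,0,0,-40,0,0,0,0.3,0,0,-40,0,0,0,0.3,0,0,-30,0,0,0]

```text
t: 56.25
eef_pos: [0.5011, 0.425, 0.3102]
tool_rot: [-0.001, 0.854, 0.52, 0.001]
contact_force: [0.5, 0.1, 0.1]
gripper_width: 0.646
```

Emit:
drive_tool:
  series: [0.3,-50,-30,0,0,0,0,0.3,-50,-30,0,0,0,0,0.3,-50,-30,0,0,0,0,0.3,-50,-30,0,0,0,0,0.3,-30,-30,0,0,0,0,0.3,0,0,0,0,0,0,0.3,0,0,0,0,0,0]

```text
t: 57.12
eef_pos: [0.2632, 0.2891, 0.3082]
tool_rot: [0.0, 0.854, 0.52, 0.001]
contact_force: [0.6, 0.6, 0.8]
gripper_width: 0.648
```

Run:
```python
from h import *
c=cam('top');s=cam('side')
o=np.hstack([cv2.resize(c['pixels'][120:280,110:430],(500,250),interpolation=cv2.INTER_AREA),cv2.resize(s['pixels'][150:310,300:460],(250,250),interpolation=cv2.INTER_CUBIC)])
o2=cv2.resize(s['pixels'][200:400,110:350],(400,333),interpolation=cv2.INTER_CUBIC); o3=np.zeros((583,750,3),np.uint8); o3[:250]=o; o3[250:,:400]=o2
cv2.imwrite('pics/final.png',o3); go(.5,.3,.3,0)
```

```text
shift [118.3 205.    7.8] turn [-0.001 -0.001 -0.478] | pos [0.2636 0.2892 0.3079] F [-0.6 -0.6 -0.5] w 0.653 t 57.2 q7 -1.41
```

View pics/final.png

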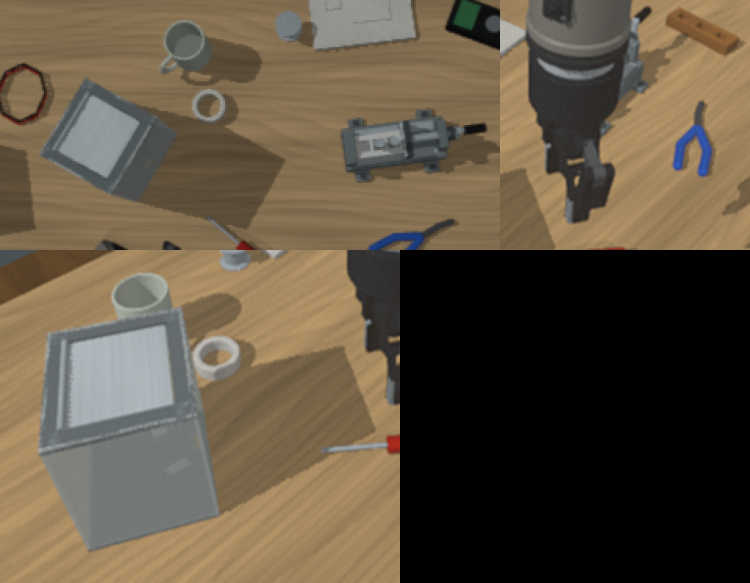

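The final image shows the flap shut, both packs gone from the bench (one label is visible through the box wall), and the rack empty. I'll move the arm out of the side view for a last look at the cells.

Emit:
drive_tool:
  series: [0.3,43,23,-5,0,0,0,0.3,43,23,-5,0,0,0,0.3,43,23,-5,0,0,0,0.3,43,23,-5,0,0,0,0.3,0,0,0,0,0,0,0.3,0,0,0,0,0,0]

```text
t: 57.98
eef_pos: [0.4234, 0.3993, 0.3265]
tool_rot: [-0.001, 0.854, 0.52, -0.001]
contact_force: [-0.7, -0.1, 0.8]
gripper_width: 0.651
```

Run:
```python
from h import *
c=cam('top');s=cam('side')
cv2.imwrite('pics/final2.png',cv2.convertScaleAbs(np.hstack([cv2.resize(c['pixels'][185:240,325:405],(480,330),interpolation=cv2.INTER_CUBIC),cv2.resize(s['pixels'][155:245,340:427],(319,330),interpolation=cv2.INTER_CUBIC)]),alpha=1.3))
# expected px of cell tops if seated (z .115) 
print(((proj(s,[[.5302,-.0953,.115],[.5256,-.0677,.115]])-[340,155])*3.667+[480,0]).round(),((proj(c,[[.5302,-.0953,.115],[.5256,-.0677,.115]])-[325,185])*6).round())
```

```text
[[573.  96.]
 [553. 114.]] [[222. 142.]
 [165. 150.]]
```

View pics/final2.png

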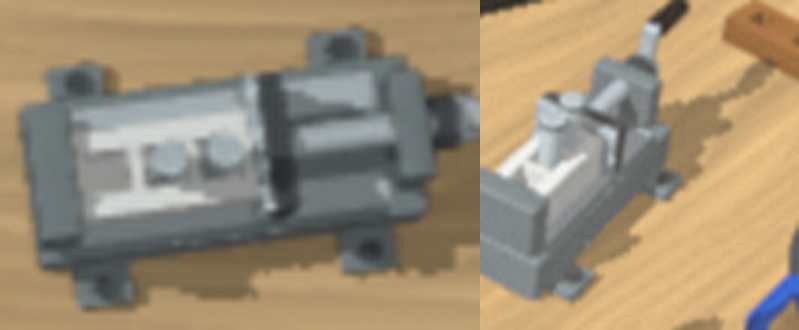

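Cell tops appear at (572,100) and (551,116) against (573,96) and (553,114) expected if fully seated. The carrier is flush between both jaws. Handing in.

```bash
python3 -c "
from h import *
print(bot.hand_in())"
```

```text
the job is handed in; nothing more can be done
None
```

The job is done and handed in at about 58 s of simulated time, with no verdict reported back.

- **Carrier:** It lies flat on the vise bed, pushed up against the fixed jaw. I cranked about 3.2 turns (32 mm), which is more than the widest possible start gap plus the 3 mm spring needs. The last images show the jaw plate flush on the carrier's end.
- **Cells:** Two fresh cells were present. They stand in the middle pocket and the one nearest the moving jaw, put in after clamping. Both went down to the expected height with almost no force, and their tops match the fully seated position to about 1 pixel. The rack is empty.
- **Packs:** Two spent packs were present and both went through the flap. Both are gone from the bench, one label shows through the box wall, and the flap is shut.
- **Bystanders:** The arm did not touch any of them.

**One disagreement:** the images first put the crank axis about 5 mm off. The knob's own motion corrected that, and it means the vise yaw is nearer 10° than the 8.7° I used to lay the carrier. The carrier's centring across the bed is therefore good only to about 2 mm. I confirmed tightness only from the turn count and the images, not from the jaw's position.

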